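# Close up the hinged back of a box frame

### The job

A deep picture frame lies on its face on the padded bench with its hinged back standing open. With the fingertips, ease the back over and push it fully home, flush in the frame, without slamming it; only then push the two dark wooden turn buttons round so that each points straight across the joint, over the edge of the back. Only push: do not pinch the back or the buttons and lift nothing, and leave the frame, tape roll, screw jar, tape measure and screwdriver where they are.

Things in the scene. Friction and masses are not known exactly. Their poses are not given: they have to be found in the camera images.
- frame: Box picture frame lying on its face: 240 (its x) x 300 (its y) x 40 high, wooden rails 30 wide, black outside; loose, about 1.2 kg, on a pad 8 mm thick. Origin: centre of its underside, z up. Hinges along its -x rail (towards the robot), turn buttons on its +x rail (far). Rail tops 40 mm above the origin. Opening 180 x 240, centred.
- back (a joint): Hinge angle of the back, a brown fibreboard panel 178 (out from the hinge) x 238 x 6 thick, about 0.19 kg. 0 = shut, flush with the rails (firm stop); grows as it opens upward; 1.57 = upright; starts 1.1 to 1.6. Stiff hinges (0.28 N m, about 2 N at the free edge): it stays where it is left. A button turned over the opening blocks it.
- hinge_mid (a point): Middle of the hinge axis, fixed to the frame: at (-90, 0, 43) mm in the frame's axes; the axis runs along the frame's y, 3 mm above the rails. The panel's outer face lies 3 mm from the axis, its inner face 9 mm.
- back_edge (a point): Middle of the free edge of the back on its outer face (the face towards the robot when open, upward when shut), 179 mm from the hinge axis.
- button_left (a joint): Angle of the left turn button: dark wood, 45 long, 16 wide, round ends, its screw 8 mm from one end. Occupies 1.5 to 11.5 mm above the rail. 0 = pointing along the frame's -x, across the joint over the back; positive = anticlockwise from above. Starts -1.45 to -2.4 (long end towards +y or outward). Stays where it is left (0.02 N m, about 1 N); no stop at 0.
- button_left_pivot (a point): Screw axis of the left button on the rail's top, at (105, 70, 40) mm in the frame's axes.
- button_left_tip (a point): Outer end of the left button's long arm, half-way up its thickness.
- button_right (a joint): Angle of the right turn button, the same as the left one in size and stiffness: 0 = pointing along the frame's -x, straight across the joint over the back; positive = anticlockwise seen from above. It starts at 1.45 to 2.4, its long end pointing along the rail towards the frame's -y or somewhat outward.
- button_right_pivot (a point): Screw axis of the right button on the rail's top, at (105, -70, 40) mm in the frame's axes.
- button_right_tip (a point): Outer end of the right button's long arm, half-way up its thickness.
- tape_roll: Bystander: roll of brown paper tape lying flat, 100 across, 48 high, loose. Origin: centre of its underside.
- screw_jar: Bystander: clear jar with steel cap, 60 across, 75 high, loose. Origin: centre of its underside.
- tape_measure: Bystander: yellow and black tape measure standing on edge, 72 x 36 x 61 high, loose. Origin: centre of its underside.
- screwdriver: Bystander: screwdriver with black handle, 190 long, lying beyond the frame's far rail, roughly along it, loose.

How it is judged:
By the outcome, as a careful person would: the job done as asked, in the order asked, and still so for the second after the job is handed in, with the robot touching nothing.
It also fails if it takes over 67 s, if anything falls off the work surface, if the arm or the gripper's body presses on something with over 40 N, if the wrist force passes 120 N, or if a joint passes its speed limit or range.

### The arm

A 7-joint arm with a two-finger parallel gripper is mounted at the origin on the work surface. World frame = base frame: x ahead of the robot, y to its left, z up, the work surface at z = 0. Lengths are in m, angles in rad, forces in N, time in s.
With the tool pointing down it reaches from about 0.425 to 0.875 m from the base axis. Payload 4.7 kg.
Tool frame: the origin (TCP) lies midway between the tips of the shut fingers; the grasp point (between the pads) lies 19 mm behind it (ctrl.grip_point_offset is the distance from the TCP to the grasp point, in m); z points along the fingers, y is the line along which they close (so a half turn about z gives the same grasp; the last joint's range is limited). The gripper opens to 87 mm and grips with 3 to 60 N. Pads are 19 mm wide; open, the fingers measure 117 mm over their backs; the gripper's body (75 mm by 190 mm) begins 51 mm behind the grasp point.
Start: joints at [1.287, 0.321, -0.07, 1.45, 0.023, 1.371, -0.057], TCP at [0.191, -0.621, 0.223] pointing down, gripper open.
Joint ranges: [-2.86, 2.86], [-0.3, 2.09], [-1.38, 1.24], [0.06, 2.45], [-1.56, 4.7], [0.09, 2.05], [-2.69, 2.69]. Speed limits (rad/s): [2.57, 2.57, 3.14, 3.14, 3.14, 3.14, 3.14].

### API

Orientations are given as a rotation vector (axis times angle).
In Python, from bench import ctrl gives the robot as it stands. The module is installed in compiled form; this text tells all that it offers.
- The arm moves only by the shell command python3 -m handwheel 'ROWS' [OPENING] [FORCE]. ROWS is JSON, a list of rows, each an object of numbers: "x", "y", "z": the shift along the tool's x, y, z in m; "wx", "wy", "wz": the turn, a rotation vector about the tool's x, y, z in degrees. A call has 1 to 10 rows; each row is the pose to reach, as a shift and turn from the pose commanded when the call began, along the tool's axes at that moment; what a row does not reach only later rows make up. A row lasts 1/12 s, in which the tool goes at most 41.7 mm and 7.16 degrees, less where a joint would pass 70% of its speed; a pose out of reach is approached as far as the arm can. A call with a gripper value outside its range is refused whole. OPENING is the finger opening in m, from 0 to 0.087, set as the call begins (- or left out, the last holds). The fingers move at their own pace and stop on an object; FORCE is the grip in N (left out, the last holds). Time passes only in rows, so rows that repeat a pose let the fingers close. It gives the time, the measured TCP pose, the force, the opening and the grip force at its end, in the units of the state.
- ctrl.get_state(): the state, without advancing time (a new reading comes with each control period).
- ctrl.get_image(name): name is "scene" or "top" or "wrist"; returns a dict with "image" (400x640x3 uint8, red, green, blue), "K" (3x3 intrinsics, pixels), "world_to_cam" (4x4, takes a point from world to camera coordinates); the wrist camera has in their place "hand_eye" (4x4, takes a point from camera to tool coordinates, whose origin is the TCP and whose axes are the flange's). Camera axes: x right, y down, z forward; pixel columns grow to the right and rows downward; lengths in m; the calibration is good to about 2 mm. A picture is of the moment at which its call begins: read the wrist's pose just before it. There is no depth.
- ctrl.close_job(): hands the job in; it is judged then, once.
The state is a dict: "time": time; "joint_positions": joint angles; "qd": joint speeds; "joint_torque": joint torques, N m; "position": TCP position; "tool_rot": TCP orientation; "ft_force": force on the tool from outside, world axes, zero at the start; "torque": the same for the moment, N m; "grip_width": opening from 0.0 (shut) to 1.0 (fully open); "grip_force": force on a finger pad.
Only numpy, scipy, OpenCV 4.12 (cv2) and the standard library are available. Lean on these libraries where they do the work, as an engineer would, in place of code of your own. Each camera call takes 0.05 s, during which the arm holds its last target. There are 200 camera calls.

## Working session

There is one attempt and no reset: what is moved stays moved. The work goes in short steps, Python scripts to look and compute and a shell command to move; the robot and the scene stay as the last step left them, time stands still between calls to the robot, and variables do not carry over. Pictures are saved under pics/ and viewed, at most 10 in all, crops included, and the job is handed in when it is done.

```bash
mkdir -p pics; python3 - <<'E'
from bench import ctrl
import cv2,numpy as np
s=ctrl.get_state();print(s['time'],s['position'],s['tool_rot'],s['grip_width'])
for n in ['scene','top']:
    d=ctrl.get_image(n);cv2.imwrite(f'pics/{n}0.png',d['image'][...,::-1]);np.savez(f'{n}0.npz',**d)
    print(n,d['K'].round(1).tolist(),np.linalg.inv(d['world_to_cam']).round(3).tolist())
E
```

```text
0.0 [ 0.19051815 -0.62086786  0.22147631] [-3.10497197e+00 -4.65845686e-01  5.78354956e-04] 1.0001036499822353
scene [[512.0, 0.0, 318.1], [0.0, 512.0, 201.5], [0.0, 0.0, 1.0]] [[0.848, 0.337, -0.408, 1.04], [0.529, -0.554, 0.643, -0.702], [-0.009, -0.762, -0.648, 0.824], [0.0, 0.0, 0.0, 1.0]]
top [[498.6, 0.0, 323.8], [0.0, 498.6, 204.8], [0.0, 0.0, 1.0]] [[-0.02, -0.988, 0.152, 0.439], [-1.0, 0.023, 0.014, 0.002], [-0.017, -0.151, -0.988, 1.003], [0.0, 0.0, 0.0, 1.0]]
```

View pics/top0.png

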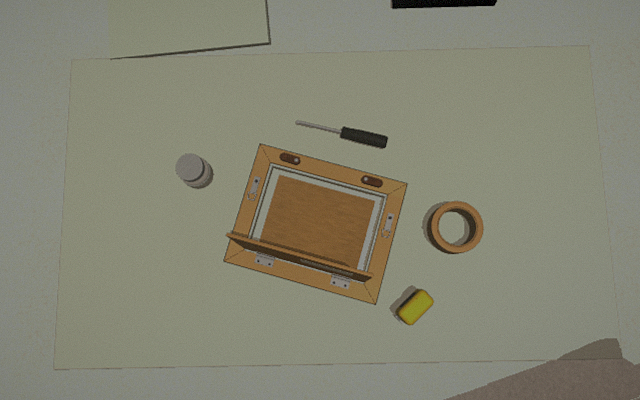

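View pics/scene0.png

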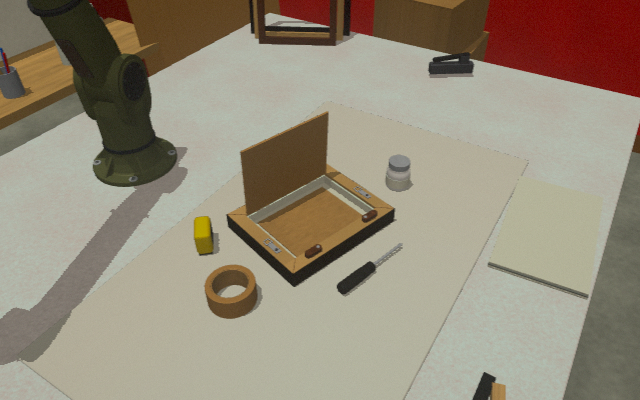

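The top view shows the frame with rail-top corners at about (262,144), (407,182), (376,303) and (224,261). The buttons are at (290,158) and (372,181), and the back is nearly upright along (228,235)-(371,278). I'll zoom in for accuracy.

```bash
cat > h.py <<'E'
import numpy as np,cv2
from bench import ctrl
def ray(d,uv,z):
    T=np.linalg.inv(d['world_to_cam']);r=T[:3,:3]@np.linalg.inv(d['K'])@[uv[0],uv[1],1];o=T[:3,3]
    return o+r*(z-o[2])/r[2]
def proj(d,p):
    c=d['world_to_cam']@np.append(p,1);q=d['K']@c[:3];return q[:2]/q[2]
E
python3 - <<'E'
from h import *
d=np.load('top0.npz');im=d['image'][...,::-1]
C=np.array([ray(d,c,.048) for c in [(262,144),(407,182),(376,303),(224,261)]])
print(C.round(4)); ctr=C.mean(0)
print('ctr',ctr,[np.linalg.norm(C[i]-C[(i+1)%4]).round(3) for i in range(4)])
ax=C[0]-C[3]+C[1]-C[2];print('yaw',np.degrees(np.arctan2(ax[1],ax[0])))
a=cv2.resize(im[130:310,210:420],None,fx=3.3,fy=3.3,interpolation=cv2.INTER_CUBIC)
cv2.imwrite('pics/topc.png',np.clip(a*1.5,0,255))
E
```

```text
[[ 0.7107  0.136   0.048 ]
 [ 0.6273 -0.1467  0.048 ]
 [ 0.3974 -0.0781  0.048 ]
 [ 0.4818  0.2091  0.048 ]]
ctr [0.55430952 0.03006131 0.048     ] [np.float64(0.295), np.float64(0.24), np.float64(0.299), np.float64(0.24)]
yaw -17.155504068490547[ WARN:0@0.187] global loadsave.cpp:1063 imwrite_ Unsupported depth image for selected encoder is fallbacked to CV_8U.
```

View pics/topc.png

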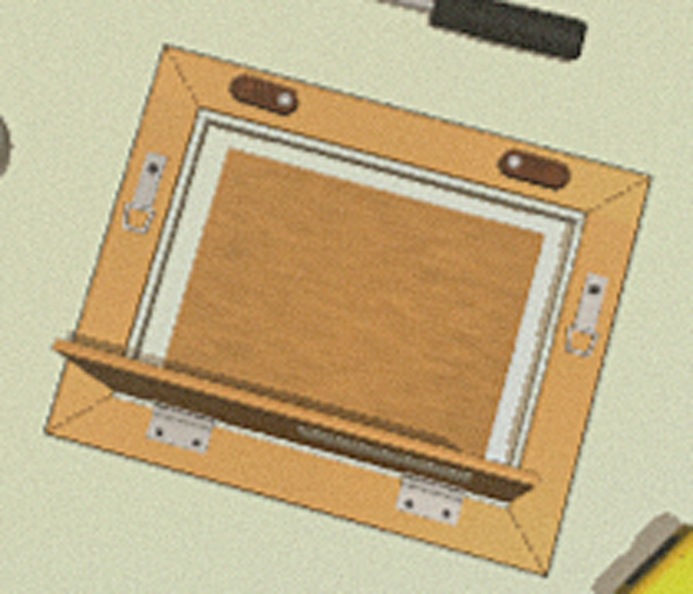

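```bash
cat >> h.py <<'E'
F=np.load('F.npz') if __import__('os').path.exists('F.npz') else None
def w(p): # frame mm -> world m
    return F['c']+F['R']@(np.array(p)/1000)
E
python3 - <<'E'
from h import *
import h
d=np.load('top0.npz');g=lambda x,y:(210+x/3.3,130+y/3.3)
P=np.array([[120,150],[120,-150],[-120,-150],[-120,150]])/1000
C=np.array([ray(d,g(*c),.048)[:2] for c in [(165,45),(650,177),(547,575),(45,433)]])
M=C.mean(0);U,S,Vt=np.linalg.svd(P.T@(C-M));R2=(U@Vt).T;R=np.eye(3);R[:2,:2]=R2
print('resid',((R2@P.T).T+M-C).round(4).tolist())
np.savez('F.npz',c=np.append(M,.008),R=R);h.F=np.load('F.npz')
print('c',M,'yaw',np.degrees(np.arctan2(R[1,0],R[0,0])))
for n,e1,e2,s,py in [('L',(230,88),(298,100),(285,99),70),('R',(572,177),(498,160),(514,161),-70)]:
    a,b,sc=[(R.T@(ray(d,g(*e),.0595)-h.F['c']))*1000 for e in (e1,e2,s)]
    v=a-np.array([105,py,0]);v2=a-b
    print(n,a.round(1),sc.round(1),'ang',np.arctan2(-v[1],-v[0]),np.arctan2(-v2[1],-v2[0]))
for y,px in [(119,(57,345)),(-119,(538,480))]:
    best=min((np.hypot(*(proj(d,w([-90+179*np.cos(t)-3*np.sin(t),y,43+179*np.sin(t)-3*-np.cos(t)*-1]))-g(*px))),t) for t in np.arange(.9,1.8,.01)) if 0 else None
    for t in np.arange(1.0,1.71,.1):
        print(y,round(t,2),(proj(d,w([-90+179*np.cos(t)+3*np.sin(t),y,43+179*np.sin(t)-3*np.cos(t)]))-g(*px)).round(1))
for p in [(-90,0,43),(-130,0,200),(-130,-60,200)]:print(p,w(p).round(3))
E
```

```text
resid [[-0.0002, 0.0003], [0.0004, -0.0005], [-0.0004, 0.0002], [0.0002, -0.0]]
c [0.55304303 0.03141181] yaw -16.831902040236997
L [102.8 102.6  51.5] [105.   69.5  51.5] ang -1.5019300597230665 -1.4799699371135908
R [ 104.8 -104.9   51.5] [104.9 -69.9  51.5] ang 1.5641073611204033 1.610004845517112
119 1.0 [ 17.8 -48.2]
119 1.1 [ 14.1 -40.2]
119 1.2 [ 10.2 -31.4]
119 1.3 [  6.4 -21.9]
119 1.4 [  2.6 -11.7]
119 1.5 [-1.1 -1. ]
119 1.6 [-4.6 10. ]
119 1.7 [-7.9 21.2]
-119 1.0 [ 12.5 -50.4]
-119 1.1 [ 10.7 -41.8]
-119 1.2 [  8.6 -32.4]
-119 1.3 [  6.2 -22.2]
-119 1.4 [  3.6 -11.5]
-119 1.5 [ 0.8 -0.3]
-119 1.6 [-2.2 11. ]
-119 1.7 [-5.3 22.5]
(-90, 0, 43) [0.467 0.057 0.051]
(-130, 0, 200) [0.429 0.069 0.208]
(-130, -60, 200) [0.411 0.012 0.208]
```

```bash
cat >> h.py <<'E'
from scipy.spatial.transform import Rotation as Ro
def d2(*pts):
    s=ctrl.get_state();T=Ro.from_rotvec(s['tool_rot']).as_matrix()
    yaw=np.degrees(np.arctan2(T[1,0],T[0,0]))
    fp=(F['R'].T@(s['position']-F['c'])*1000).round(1)
    print('t',s['time'],'frame TCP',fp,'toolyaw',yaw.round(2),'tilt',T[2].round(3),'F',(F['R'].T@s['ft_force']).round(1))
    for p in pts: print(p,(T.T@(np.array(p)-s['position'])).round(4))
E
python3 - <<'E'
from h import *
d2((.42,-.25,.29),tuple(w((-118,0,280))))
E
```

```text
t 0.1 frame TCP [-158.1 -729.4  213.6] toolyaw 17.06 tilt [-0.    -0.002 -1.   ] F [-0.6 -0.2  0.4]
(0.42, -0.25, 0.29) [ 0.3282 -0.2874 -0.068 ]
(np.float64(0.44009834077038706), np.float64(0.06558045599105705), np.float64(0.28800000000000003)) [ 0.4401 -0.5832 -0.0654]
```

```bash
python3 -m handwheel '[{"x":0.02,"y":-0.018,"z":-0.02,"wz":5},{"x":0.05,"y":-0.044,"z":-0.04,"wz":10},{"x":0.08,"y":-0.07,"z":-0.055,"wz":16},{"x":0.11,"y":-0.096,"z":-0.068,"wz":22},{"x":0.14,"y":-0.122,"z":-0.068,"wz":28},{"x":0.17,"y":-0.148,"z":-0.068,"wz":33.9},{"x":0.2,"y":-0.174,"z":-0.068,"wz":33.9},{"x":0.23,"y":-0.2,"z":-0.068,"wz":33.9},{"x":0.26,"y":-0.226,"z":-0.068,"wz":33.9},{"x":0.29,"y":-0.252,"z":-0.068,"wz":33.9}]' 0; python3 -c "
from h import *
d2(tuple(w((-118,0,280))),tuple(w((-118,0,190))))"
```

```text
t 0.1 frame TCP [-158.1 -729.4  213.6] toolyaw 17.06 tilt [-0.    -0.002 -1.   ] F [-0.6 -0.2  0.4]
(np.float64(0.44009834077038706), np.float64(0.06558045599105705), np.float64(0.28800000000000003)) [ 0.4401 -0.5832 -0.0654]
(np.float64(0.44009834077038706), np.float64(0.06558045599105705), np.float64(0.198)) [ 0.4401 -0.583   0.0246]invalid input at $[0]: expected keys x, y, z, wx, wy, wz
```

```bash
python3 -m handwheel '[{"x":0.02,"y":-0.018,"z":-0.02,"wx":0,"wy":0,"wz":5},{"x":0.05,"y":-0.044,"z":-0.04,"wx":0,"wy":0,"wz":10},{"x":0.08,"y":-0.07,"z":-0.055,"wx":0,"wy":0,"wz":16},{"x":0.11,"y":-0.096,"z":-0.068,"wx":0,"wy":0,"wz":22},{"x":0.14,"y":-0.122,"z":-0.068,"wx":0,"wy":0,"wz":28},{"x":0.17,"y":-0.148,"z":-0.068,"wx":0,"wy":0,"wz":33.9},{"x":0.2,"y":-0.174,"z":-0.068,"wx":0,"wy":0,"wz":33.9},{"x":0.23,"y":-0.2,"z":-0.068,"wx":0,"wy":0,"wz":33.9},{"x":0.26,"y":-0.226,"z":-0.068,"wx":0,"wy":0,"wz":33.9},{"x":0.29,"y":-0.252,"z":-0.068,"wx":0,"wy":0,"wz":33.9}]' 0; python3 -c "
from h import *
d2(tuple(w((-118,0,280))),tuple(w((-118,0,190))))"
```

```text
time: 0.93
position: [0.3944, -0.2934, 0.2903]
tool_rot: [3.107, -0.46, -0.001]
ft_force: [1.3, -0.2, -0.6]
grip_width: 0.325
grip_force: 0.0
t 0.9333 frame TCP [ -57.7 -356.8  282.3] toolyaw -16.84 tilt [-0.  0. -1.] F [ 1.3  0.2 -0.6]
(np.float64(0.44009834077038706), np.float64(0.06558045599105705), np.float64(0.28800000000000003)) [-0.0603 -0.3568  0.0022]
(np.float64(0.44009834077038706), np.float64(0.06558045599105705), np.float64(0.198)) [-0.0603 -0.3569  0.0922]
```

```bash
python3 -m handwheel '[{"x":-0.008,"y":-0.03,"z":0,"wx":0,"wy":0,"wz":0},{"x":-0.02,"y":-0.068,"z":0,"wx":0,"wy":0,"wz":0},{"x":-0.03,"y":-0.106,"z":0,"wx":0,"wy":0,"wz":0},{"x":-0.04,"y":-0.144,"z":0,"wx":0,"wy":0,"wz":0},{"x":-0.05,"y":-0.182,"z":0,"wx":0,"wy":0,"wz":0},{"x":-0.06,"y":-0.22,"z":0,"wx":0,"wy":0,"wz":0},{"x":-0.06,"y":-0.258,"z":0,"wx":0,"wy":0,"wz":0},{"x":-0.06,"y":-0.296,"z":0,"wx":0,"wy":0,"wz":0},{"x":-0.06,"y":-0.33,"z":0,"wx":0,"wy":0,"wz":0},{"x":-0.06,"y":-0.357,"z":0,"wx":0,"wy":0,"wz":0}]' 0 && python3 -m handwheel '[{"x":0,"y":0,"z":0.03,"wx":0,"wy":0,"wz":0},{"x":0,"y":0,"z":0.06,"wx":0,"wy":0,"wz":0},{"x":0,"y":0,"z":0.09,"wx":0,"wy":0,"wz":0},{"x":0,"y":0,"z":0.09,"wx":0,"wy":0,"wz":0}]'; python3 - <<'E'
from h import *
d2()
d=ctrl.get_image('scene');cv2.imwrite('pics/s1.png',d['image'][...,::-1])
E
```

```text
time: 1.77
position: [0.4399, 0.0669, 0.2905]
tool_rot: [3.108, -0.456, 0.001]
ft_force: [-0.1, -0.6, -0.5]
grip_width: 0.007
grip_force: 0.0
time: 2.1
position: [0.4357, 0.0633, 0.1952]
tool_rot: [3.107, -0.459, -0.016]
ft_force: [-0.7, -0.0, -0.4]
grip_width: 0.009
grip_force: 0.0
t 2.1 frame TCP [-121.5   -3.4  187.2] toolyaw -16.8 tilt [-0.01   0.003 -1.   ] F [-0.6 -0.2 -0.4]
```

View pics/s1.png

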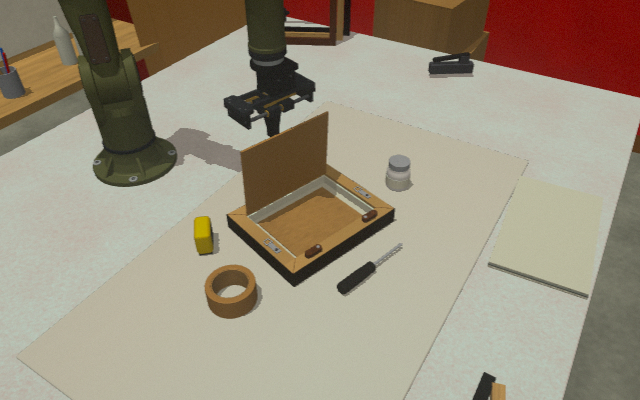

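The fingers stand behind the panel, with the tip at about (272,130), and are not touching it. I'll push it over in measured steps.

```bash
python3 -m handwheel '[{"x":0.01,"y":0,"z":0,"wx":0,"wy":0,"wz":0},{"x":0.02,"y":0,"z":0,"wx":0,"wy":0,"wz":0},{"x":0.026,"y":0,"z":0,"wx":0,"wy":0,"wz":0},{"x":0.026,"y":0,"z":0,"wx":0,"wy":0,"wz":0}]' ; python3 -c "
from h import *
d2()"
```

```text
time: 2.48
position: [0.4665, 0.0557, 0.2021]
tool_rot: [-3.107, 0.462, -0.003]
ft_force: [-0.8, -0.5, 0.3]
grip_width: 0.008
grip_force: 0.0
t 2.4833 frame TCP [-89.8  -1.9 194.1] toolyaw -16.9 tilt [ 0.002 -0.001 -1.   ] F [-0.6 -0.7  0.3]
```

```bash
python3 -m handwheel '[{"x":0.007,"y":0,"z":0,"wx":0,"wy":0,"wz":0},{"x":0.014,"y":0,"z":0,"wx":0,"wy":0,"wz":0},{"x":0.021,"y":0,"z":0,"wx":0,"wy":0,"wz":0},{"x":0.028,"y":0,"z":0.001,"wx":0,"wy":0,"wz":0},{"x":0.035,"y":0,"z":0.002,"wx":0,"wy":0,"wz":0},{"x":0.042,"y":0,"z":0.004,"wx":0,"wy":0,"wz":0},{"x":0.049,"y":0,"z":0.007,"wx":0,"wy":0,"wz":0},{"x":0.056,"y":0,"z":0.010,"wx":0,"wy":0,"wz":0},{"x":0.064,"y":0,"z":0.014,"wx":0,"wy":0,"wz":0},{"x":0.070,"y":0,"z":0.018,"wx":0,"wy":0,"wz":0}]' ; python3 -c "
from h import *
d2()"
```

```text
time: 3.32
position: [0.5331, 0.0354, 0.1822]
tool_rot: [-3.108, 0.46, -0.001]
ft_force: [-0.8, 0.4, 1.9]
grip_width: 0.006
grip_force: 0.6
t 3.3167 frame TCP [-20.3  -2.  174.2] toolyaw -16.86 tilt [ 0.001 -0.    -1.   ] F [-0.8  0.1  1.9]
```

```bash
python3 -m handwheel '[{"x":0.007,"y":0,"z":0.004,"wx":0,"wy":0,"wz":0},{"x":0.014,"y":0,"z":0.008,"wx":0,"wy":0,"wz":0},{"x":0.020,"y":0,"z":0.012,"wx":0,"wy":0,"wz":0},{"x":0.026,"y":0,"z":0.017,"wx":0,"wy":0,"wz":0},{"x":0.031,"y":0,"z":0.022,"wx":0,"wy":0,"wz":0},{"x":0.037,"y":0,"z":0.028,"wx":0,"wy":0,"wz":0},{"x":0.0415,"y":0,"z":0.0335,"wx":0,"wy":0,"wz":0},{"x":0.046,"y":0,"z":0.039,"wx":0,"wy":0,"wz":0},{"x":0.051,"y":0,"z":0.046,"wx":0,"wy":0,"wz":0},{"x":0.055,"y":0,"z":0.052,"wx":0,"wy":0,"wz":0}]' ; python3 -c "
from h import *
d2()"
```

```text
time: 4.15
position: [0.5849, 0.0198, 0.1297]
tool_rot: [-3.108, 0.46, 0.0]
ft_force: [-0.1, 0.2, 0.6]
grip_width: 0.003
grip_force: 0.4
t 4.15 frame TCP [ 33.9  -1.9 121.7] toolyaw -16.84 tilt [-0. -0. -1.] F [-0.1  0.2  0.6]
```

```bash
python3 -m handwheel '[{"x":0.003,"y":0,"z":0.005,"wx":0,"wy":0,"wz":0},{"x":0.006,"y":0,"z":0.012,"wx":0,"wy":0,"wz":0},{"x":0.010,"y":0,"z":0.019,"wx":0,"wy":0,"wz":0},{"x":0.013,"y":0,"z":0.026,"wx":0,"wy":0,"wz":0},{"x":0.016,"y":0,"z":0.033,"wx":0,"wy":0,"wz":0},{"x":0.018,"y":0,"z":0.040,"wx":0,"wy":0,"wz":0},{"x":0.020,"y":0,"z":0.047,"wx":0,"wy":0,"wz":0},{"x":0.021,"y":0,"z":0.053,"wx":0,"wy":0,"wz":0},{"x":0.022,"y":0,"z":0.058,"wx":0,"wy":0,"wz":0},{"x":0.022,"y":0,"z":0.062,"wx":0,"wy":0,"wz":0}]' ; python3 -c "
from h import *
d2()"
```

```text
time: 4.98
position: [0.6058, 0.0134, 0.0679]
tool_rot: [3.108, -0.46, 0.0]
ft_force: [0.3, -0.3, 0.6]
grip_width: 0.004
grip_force: 0.3
t 4.9833 frame TCP [55.7 -2.  59.9] toolyaw -16.84 tilt [ 0.  0. -1.] F [ 0.3 -0.2  0.6]
```

```bash
python3 -m handwheel '[{"x":0.002,"y":0,"z":0.003,"wx":0,"wy":0,"wz":0},{"x":0.004,"y":0,"z":0.006,"wx":0,"wy":0,"wz":0},{"x":0.006,"y":0,"z":0.009,"wx":0,"wy":0,"wz":0},{"x":0.008,"y":0,"z":0.012,"wx":0,"wy":0,"wz":0},{"x":0.010,"y":0,"z":0.014,"wx":0,"wy":0,"wz":0},{"x":0.010,"y":0,"z":0.016,"wx":0,"wy":0,"wz":0},{"x":0.010,"y":0,"z":0.0175,"wx":0,"wy":0,"wz":0},{"x":0.010,"y":0,"z":0.019,"wx":0,"wy":0,"wz":0}]' ; python3 -c "
from h import *
d2()"; python3 -m handwheel '[{"x":0,"y":0,"z":0.001,"wx":0,"wy":0,"wz":0},{"x":0,"y":0,"z":0.002,"wx":0,"wy":0,"wz":0},{"x":0,"y":0,"z":0.002,"wx":0,"wy":0,"wz":0}]'; python3 -c "
from h import *
d2()"
```

```text
time: 5.65
position: [0.6155, 0.0105, 0.0496]
tool_rot: [3.108, -0.46, 0.001]
ft_force: [0.1, -0.0, 0.2]
grip_width: 0.009
grip_force: 0.3
t 5.65 frame TCP [65.8 -1.9 41.6] toolyaw -16.84 tilt [ 0.001 -0.    -1.   ] F [0.1 0.  0.2]
time: 5.9
position: [0.6153, 0.0106, 0.0484]
tool_rot: [3.107, -0.46, 0.001]
ft_force: [-1.2, 0.4, 5.1]
grip_width: 0.009
grip_force: 2.7
t 5.9 frame TCP [65.7 -1.9 40.4] toolyaw -16.84 tilt [ 0.001  0.001 -1.   ] F [-1.3  0.   5.1]
```

```bash
python3 -m handwheel '[{"x":0,"y":0,"z":0.001,"wx":0,"wy":0,"wz":0},{"x":0,"y":0,"z":0.002,"wx":0,"wy":0,"wz":0},{"x":0,"y":0,"z":0.003,"wx":0,"wy":0,"wz":0},{"x":0,"y":0,"z":0.003,"wx":0,"wy":0,"wz":0}]'; python3 -c "
from h import *
d2()"
```

```text
time: 6.23
position: [0.6154, 0.0106, 0.0482]
tool_rot: [3.106, -0.46, 0.001]
ft_force: [-8.2, -2.1, 21.7]
grip_width: 0.012
grip_force: 10.7
t 6.2333 frame TCP [65.7 -1.9 40.2] toolyaw -16.84 tilt [ 0.001  0.002 -1.   ] F [-7.2 -4.4 21.7]
```

```bash
python3 -m handwheel '[{"x":0,"y":0,"z":-0.01,"wx":0,"wy":0,"wz":0},{"x":0,"y":0,"z":-0.035,"wx":0,"wy":0,"wz":0},{"x":0.02,"y":-0.03,"z":-0.04,"wx":0,"wy":0,"wz":0},{"x":0.04,"y":-0.06,"z":-0.04,"wx":0,"wy":0,"wz":0},{"x":0.06,"y":-0.09,"z":-0.04,"wx":0,"wy":0,"wz":0},{"x":0.07,"y":-0.113,"z":-0.04,"wx":0,"wy":0,"wz":0},{"x":0.07,"y":-0.113,"z":-0.04,"wx":0,"wy":0,"wz":0}]'; python3 - <<'E'
from h import *
d2()
for n in ['scene','top']:
    d=ctrl.get_image(n);np.savez(f'{n}1.npz',**d)
    uv=[proj(d,w((x,y,40))) for x in(-120,120) for y in (-150,150)]
    lo=np.min(uv,0).astype(int)-15;hi=np.max(uv,0).astype(int)+15;print(n,lo,hi)
    cv2.imwrite(f'pics/{n}1.png',cv2.resize(np.clip(d['image'][lo[1]:hi[1],lo[0]:hi[0],::-1]*1.5,0,255).astype(np.uint8),None,fx=3,fy=3,interpolation=cv2.INTER_CUBIC))
E
```

```text
time: 6.82
position: [0.7164, 0.1055, 0.0842]
tool_rot: [-3.103, 0.451, -0.001]
ft_force: [-2.4, 1.3, 0.9]
grip_width: 0.006
grip_force: 0.0
t 6.8167 frame TCP [134.9 118.2  76.2] toolyaw -16.52 tilt [-0.    -0.006 -1.   ] F [-2.7  0.5  0.9]
scene [211 146] [408 287]
top [208 128] [422 319]
```

View pics/scene1.png

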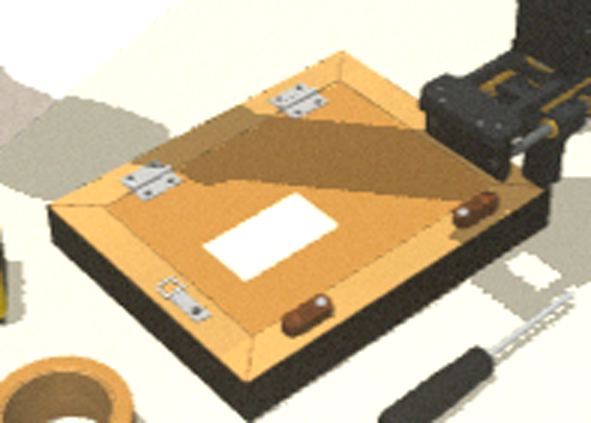

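The back lies flush all round and both buttons are still along the rail (left at 475,208 in the crop, right at 307,313). Next is the left button.

```bash
python3 -m handwheel '[{"x":0,"y":0,"z":0.01,"wx":0,"wy":0,"wz":0},{"x":0,"y":0,"z":0.02,"wx":0,"wy":0,"wz":0},{"x":0,"y":0,"z":0.03,"wx":0,"wy":0,"wz":0},{"x":0,"y":0,"z":0.03,"wx":0,"wy":0,"wz":0},{"x":0,"y":0,"z":0.03,"wx":0,"wy":0,"wz":0}]'; python3 -c "
from h import *
d2()"
```

```text
time: 7.33
position: [0.7137, 0.0973, 0.053]
tool_rot: [3.106, -0.461, -0.004]
ft_force: [0.0, 0.3, -0.1]
grip_width: 0.005
grip_force: 0.0
t 7.3333 frame TCP [134.7 109.6  45. ] toolyaw -16.89 tilt [-0.002  0.002 -1.   ] F [-0.1  0.3 -0.1]
```

```bash
python3 -m handwheel '[{"x":-0.007,"y":0,"z":0,"wx":0,"wy":0,"wz":0},{"x":-0.014,"y":0,"z":0,"wx":0,"wy":0,"wz":0},{"x":-0.018,"y":0,"z":0,"wx":0,"wy":0,"wz":0},{"x":-0.022,"y":0,"z":0,"wx":0,"wy":0,"wz":0},{"x":-0.026,"y":0,"z":0,"wx":0,"wy":0,"wz":0},{"x":-0.030,"y":0.001,"z":0,"wx":0,"wy":0,"wz":0},{"x":-0.034,"y":0.003,"z":0,"wx":0,"wy":0,"wz":0},{"x":-0.037,"y":0.0055,"z":0,"wx":0,"wy":0,"wz":0},{"x":-0.040,"y":0.008,"z":0,"wx":0,"wy":0,"wz":0},{"x":-0.042,"y":0.0105,"z":0,"wx":0,"wy":0,"wz":0}]'; python3 - <<'E'
from h import *
d2()
d=ctrl.get_image('scene');np.savez('scene2.npz',**d)
cv2.imwrite('pics/scene2.png',cv2.resize(np.clip(d['image'][160:280,290:430,::-1]*1.5,0,255).astype(np.uint8),None,fx=5,fy=5,interpolation=cv2.INTER_CUBIC))
E
```

```text
time: 8.17
position: [0.6705, 0.1033, 0.0549]
tool_rot: [-3.105, 0.457, 0.002]
ft_force: [-2.4, 6.0, 2.2]
grip_width: 0.008
grip_force: 2.8
t 8.1667 frame TCP [ 91.6 102.8  46.9] toolyaw -16.75 tilt [-0.002 -0.003 -1.   ] F [-4.   5.   2.2]
```

View pics/scene2.png

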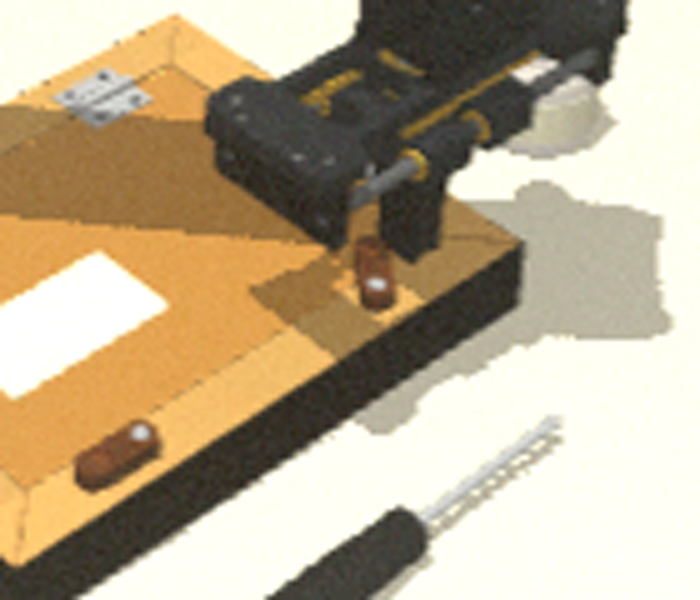

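```bash
python3 -m handwheel '[{"x":0,"y":0,"z":0,"wx":0,"wy":0,"wz":0},{"x":0,"y":0,"z":0,"wx":0,"wy":0,"wz":0},{"x":0,"y":0,"z":0,"wx":0,"wy":0,"wz":0}]'; python3 - <<'E'
from h import *
d2()
cv2.setNumThreads(1)
d=ctrl.get_image('scene');im=d['image'].astype(int)
# dark brown mask
m=((im[...,0]>im[...,2]+25)&(im[...,0]<115)).astype(np.uint8)
for y0 in(70,-70):
    c=proj(d,w((100,y0,46)));k=np.zeros_like(m);cv2.circle(k,tuple(map(int,c)),22,1,-1)
    n,l,st,ce=cv2.connectedComponentsWithStats(m*k)
    i=1+np.argmax(st[1:,4]);v,u=np.where(l==i)
    q=np.array([F['R'].T@(ray(d,p,.0545)-F['c'])*1000 for p in zip(u,v)])[:,:2]
    v=q.mean(0)-[105,y0];print(y0,len(q),q.mean(0).round(1),'ang',np.arctan2(-v[1],-v[0]).round(3), 'minarea',cv2.minAreaRect(q.astype(np.float32)))
E
```

```text
time: 8.47
position: [0.6703, 0.1027, 0.0544]
tool_rot: [-3.106, 0.458, 0.003]
ft_force: [-2.0, 4.4, 1.0]
grip_width: 0.006
grip_force: 2.1
t 8.4667 frame TCP [ 91.6 102.2  46.4] toolyaw -16.76 tilt [-0.002 -0.002 -1.   ] F [-3.2  3.6  1. ]
70 631 [95.8 70.5] ang -0.049 minarea ((83.82188415527344, 80.21467590332031), (84.88221740722656, 112.24076843261719), 0.8200116157531738)
-70 136 [105.6 -84.3] ang 1.614 minarea ((105.74970245361328, -83.37693786621094), (44.22779846191406, 22.73184585571289), 88.70228576660156)
```

```bash
python3 -m handwheel '[{"x":0.003,"y":-0.006,"z":0,"wx":0,"wy":0,"wz":0},{"x":0.007,"y":-0.007,"z":0.001,"wx":0,"wy":0,"wz":0},{"x":0.007,"y":-0.003,"z":0.001,"wx":0,"wy":0,"wz":0},{"x":0.006,"y":0,"z":0.001,"wx":0,"wy":0,"wz":0},{"x":0.006,"y":0.003,"z":0.001,"wx":0,"wy":0,"wz":0},{"x":0.006,"y":0.005,"z":0.001,"wx":0,"wy":0,"wz":0},{"x":0.006,"y":0.006,"z":0.001,"wx":0,"wy":0,"wz":0},{"x":0.006,"y":0.007,"z":0.001,"wx":0,"wy":0,"wz":0},{"x":0.006,"y":0.007,"z":0.001,"wx":0,"wy":0,"wz":0}]'; python3 - <<'E'
from h import *
d2()
d=ctrl.get_image('scene');np.savez('scene3.npz',**d)
cv2.imwrite('pics/scene3.png',cv2.resize(np.clip(d['image'][180:240,330:400,::-1]*1.5,0,255).astype(np.uint8),None,fx=8,fy=8,interpolation=cv2.INTER_CUBIC))
E
```

```text
time: 9.27
position: [0.6752, 0.0921, 0.0536]
tool_rot: [3.108, -0.46, -0.0]
ft_force: [0.7, 2.8, 0.0]
grip_width: 0.001
grip_force: 0.5
t 9.2667 frame TCP [99.3 93.5 45.6] toolyaw -16.84 tilt [-0.  0. -1.] F [-0.1  2.9  0. ]
```

View pics/scene3.png

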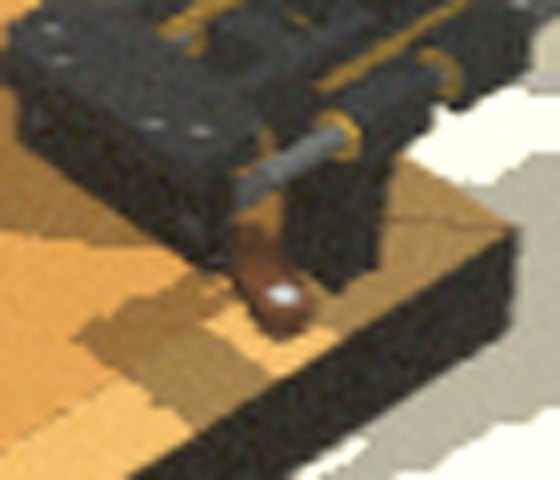

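```bash
python3 -m handwheel '[{"x":0,"y":0.001,"z":0,"wx":0,"wy":0,"wz":0},{"x":0,"y":0.002,"z":0,"wx":0,"wy":0,"wz":0},{"x":0,"y":0.003,"z":0,"wx":0,"wy":0,"wz":0},{"x":0,"y":0.004,"z":0,"wx":0,"wy":0,"wz":0},{"x":0,"y":0.005,"z":0,"wx":0,"wy":0,"wz":0},{"x":0,"y":0.005,"z":0,"wx":0,"wy":0,"wz":0},{"x":0,"y":0.005,"z":0,"wx":0,"wy":0,"wz":0}]'; python3 -c "
from h import *
d2()";python3 -m handwheel '[{"x":0,"y":-0.004,"z":0,"wx":0,"wy":0,"wz":0},{"x":0,"y":-0.02,"z":-0.01,"wx":0,"wy":0,"wz":0},{"x":0,"y":-0.05,"z":-0.03,"wx":0,"wy":0,"wz":0},{"x":0,"y":-0.08,"z":-0.04,"wx":0,"wy":0,"wz":0},{"x":0,"y":-0.11,"z":-0.05,"wx":0,"wy":0,"wz":0},{"x":0,"y":-0.13,"z":-0.05,"wx":0,"wy":0,"wz":0},{"x":0,"y":-0.13,"z":-0.05,"wx":0,"wy":0,"wz":0}]';cat > m.py <<'E'
from h import *
d2()
P={}
for n in ('scene','top'):
    d=ctrl.get_image(n);im=d['image'].astype(int)
    m=((im[...,0]>im[...,2]+20)&(im[...,0]<(115 if n=='scene' else 100))).astype(np.uint8)
    for y0 in(70,-70):
        c=proj(d,w((100,y0,46)));k=np.zeros_like(m);cv2.circle(k,tuple(map(int,c)),24,1,-1)
        N,l,st,ce=cv2.connectedComponentsWithStats(m*k);i=1+np.argmax(st[1:,4]);v,u=np.where(l==i)
        q=np.array([F['R'].T@(ray(d,p,.0545)-F['c'])*1000 for p in zip(u,v)])[:,:2]
        V=np.linalg.svd(q-q.mean(0))[2][0];e=q.mean(0)-[105,y0];V=V*np.sign(V@e)
        print(n,y0,len(q),q.mean(0).round(1),'ang by centre',np.arctan2(-e[1],-e[0]).round(3),'by axis',np.arctan2(-V[1],-V[0]).round(3))
    uv=[proj(d,w((x,y,40))) for x in(30,130) for y in (-130,130)]
    lo=np.min(uv,0).astype(int)-5;hi=np.max(uv,0).astype(int)+5
    P[n]=cv2.resize(np.clip(d['image'][lo[1]:hi[1],lo[0]:hi[0],::-1]*1.5,0,255).astype(np.uint8),(640,int(640*(hi-lo)[1]/(hi-lo)[0])) if n=='top' else None,fx=3,fy=3,interpolation=cv2.INTER_CUBIC)
    import sys
    cv2.imwrite(f'pics/{n}_{sys.argv[1]}.png',P[n])
E
python3 m.py a
```

```text
time: 9.9
position: [0.6737, 0.0873, 0.0535]
tool_rot: [3.107, -0.46, -0.0]
ft_force: [-0.8, 0.7, 0.0]
grip_width: 0.001
grip_force: 0.7
t 9.9 frame TCP [99.3 88.5 45.5] toolyaw -16.84 tilt [-0.  0. -1.] F [-1.   0.4  0. ]
time: 10.48
position: [0.7114, 0.2188, 0.1045]
tool_rot: [-3.105, 0.449, -0.002]
ft_force: [-1.6, 1.2, -1.0]
grip_width: 0.007
grip_force: 0.0
t 10.4833 frame TCP [ 97.3 225.2  96.5] toolyaw -16.48 tilt [ 0.    -0.005 -1.   ] F [-1.9  0.7 -1. ]
scene 70 119 [93.8 70. ] ang by centre 0.003 by axis -0.272
scene -70 143 [105.9 -84.9] ang by centre 1.633 by axis 1.65
top 70 143 [90.6 71.9] ang by centre -0.132 by axis -0.117
top -70 136 [104.5 -82.6] ang by centre 1.529 by axis 1.586
```

View pics/top_a.png

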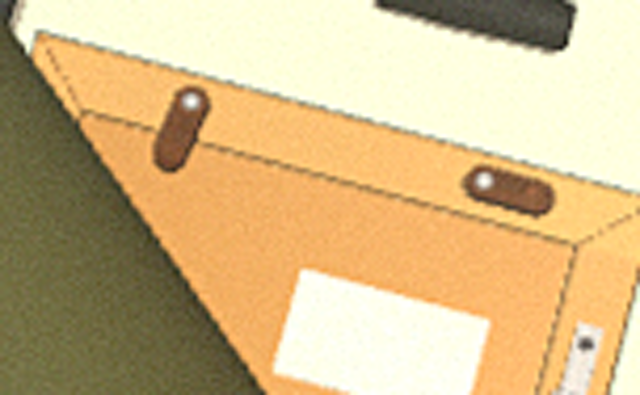

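The left button is now at about -0.12 rad and needs a small further nudge; the right one is untouched at about 1.59.

```bash
python3 -m handwheel '[{"x":0,"y":0.03,"z":0,"wx":0,"wy":0,"wz":0},{"x":-0.009,"y":0.06,"z":0,"wx":0,"wy":0,"wz":0},{"x":-0.009,"y":0.09,"z":0.01,"wx":0,"wy":0,"wz":0},{"x":-0.009,"y":0.105,"z":0.02,"wx":0,"wy":0,"wz":0},{"x":-0.009,"y":0.108,"z":0.035,"wx":0,"wy":0,"wz":0},{"x":-0.009,"y":0.110,"z":0.045,"wx":0,"wy":0,"wz":0},{"x":-0.009,"y":0.113,"z":0.05,"wx":0,"wy":0,"wz":0},{"x":-0.009,"y":0.118,"z":0.05,"wx":0,"wy":0,"wz":0},{"x":-0.009,"y":0.122,"z":0.05,"wx":0,"wy":0,"wz":0},{"x":-0.009,"y":0.126,"z":0.05,"wx":0,"wy":0,"wz":0}]'; python3 -m handwheel '[{"x":0,"y":0.001,"z":0,"wx":0,"wy":0,"wz":0},{"x":0,"y":0.002,"z":0,"wx":0,"wy":0,"wz":0},{"x":0,"y":0.003,"z":0,"wx":0,"wy":0,"wz":0},{"x":0,"y":0.004,"z":0,"wx":0,"wy":0,"wz":0},{"x":0,"y":0.005,"z":0,"wx":0,"wy":0,"wz":0},{"x":0,"y":0.005,"z":0,"wx":0,"wy":0,"wz":0},{"x":0,"y":0.005,"z":0,"wx":0,"wy":0,"wz":0}]';python3 -c "
from h import *
d2()"
```

```text
time: 11.42
position: [0.6668, 0.0941, 0.0542]
tool_rot: [-3.108, 0.459, -0.002]
ft_force: [0.2, -1.1, -0.6]
grip_width: 0.005
grip_force: 0.0
time: 12.0
position: [0.665, 0.0896, 0.0537]
tool_rot: [-3.107, 0.459, -0.0]
ft_force: [0.4, 1.5, 0.5]
grip_width: 0.004
grip_force: 0.5
t 12.0 frame TCP [90.3 88.1 45.7] toolyaw -16.81 tilt [ 0. -0. -1.] F [-0.   1.5  0.5]
```

```bash
python3 -m handwheel '[{"x":0,"y":0.001,"z":0,"wx":0,"wy":0,"wz":0},{"x":0,"y":0.0017,"z":0,"wx":0,"wy":0,"wz":0},{"x":0,"y":0.0017,"z":0,"wx":0,"wy":0,"wz":0},{"x":0,"y":0.0017,"z":0,"wx":0,"wy":0,"wz":0}]';python3 -c "
from h import *
d2()"; python3 -m handwheel '[{"x":0,"y":-0.006,"z":0,"wx":0,"wy":0,"wz":0},{"x":0,"y":-0.006,"z":-0.03,"wx":0,"wy":0,"wz":0},{"x":0.02,"y":0.02,"z":-0.03,"wx":0,"wy":0,"wz":0},{"x":0.035,"y":0.055,"z":-0.03,"wx":0,"wy":0,"wz":0},{"x":0.045,"y":0.09,"z":-0.03,"wx":0,"wy":0,"wz":0},{"x":0.045,"y":0.125,"z":-0.03,"wx":0,"wy":0,"wz":0},{"x":0.045,"y":0.16,"z":-0.03,"wx":0,"wy":0,"wz":0},{"x":0.045,"y":0.182,"z":-0.03,"wx":0,"wy":0,"wz":0},{"x":0.045,"y":0.190,"z":-0.03,"wx":0,"wy":0,"wz":0},{"x":0.045,"y":0.190,"z":-0.03,"wx":0,"wy":0,"wz":0}]';python3 m.py b
```

```text
time: 12.33
position: [0.6643, 0.0882, 0.0535]
tool_rot: [-3.107, 0.459, 0.0]
ft_force: [-0.5, 2.1, 0.3]
grip_width: 0.008
grip_force: 1.2
t 12.3333 frame TCP [90.1 86.5 45.5] toolyaw -16.81 tilt [-0.    -0.001 -1.   ] F [-1.1  1.9  0.3]
time: 13.17
position: [0.652, -0.1114, 0.0832]
tool_rot: [3.104, -0.468, -0.001]
ft_force: [1.1, -0.2, 0.8]
grip_width: 0.005
grip_force: 0.0
t 13.1667 frame TCP [ 136.  -108.    75.2] toolyaw -17.13 tilt [-0.     0.002 -1.   ] F [1.1 0.1 0.8]
scene 70 84 [97.1 72. ] ang by centre -0.255 by axis -0.69
scene -70 181 [106.7 -38.2] ang by centre -1.624 by axis -0.891
top 70 119 [90.9 70.1] ang by centre -0.006 by axis 0.003
top -70 163 [105.1 -82.9] ang by centre 1.581 by axis 1.6
```

```bash
python3 -m handwheel '[{"x":0,"y":0,"z":0.01,"wx":0,"wy":0,"wz":0},{"x":0,"y":0,"z":0.02,"wx":0,"wy":0,"wz":0},{"x":0,"y":0,"z":0.03,"wx":0,"wy":0,"wz":0},{"x":0,"y":0,"z":0.03,"wx":0,"wy":0,"wz":0},{"x":0,"y":0,"z":0.03,"wx":0,"wy":0,"wz":0}]'; python3 -c "
from h import *
d2()"; python3 -m handwheel '[{"x":-0.007,"y":0,"z":0,"wx":0,"wy":0,"wz":0},{"x":-0.013,"y":0,"z":0,"wx":0,"wy":0,"wz":0},{"x":-0.018,"y":0.001,"z":0,"wx":0,"wy":0,"wz":0},{"x":-0.022,"y":0.001,"z":0,"wx":0,"wy":0,"wz":0},{"x":-0.026,"y":0,"z":0,"wx":0,"wy":0,"wz":0},{"x":-0.030,"y":-0.0005,"z":0,"wx":0,"wy":0,"wz":0},{"x":-0.034,"y":-0.002,"z":0,"wx":0,"wy":0,"wz":0},{"x":-0.037,"y":-0.004,"z":0,"wx":0,"wy":0,"wz":0},{"x":-0.040,"y":-0.007,"z":0,"wx":0,"wy":0,"wz":0},{"x":-0.042,"y":-0.010,"z":0,"wx":0,"wy":0,"wz":0}]'; python3 -c "
from h import *
d2()"
```

```text
time: 13.68
position: [0.6516, -0.1065, 0.0519]
tool_rot: [-3.108, 0.458, 0.004]
ft_force: [0.3, -0.5, -0.2]
grip_width: 0.002
grip_force: 0.0
t 13.6833 frame TCP [ 134.3 -103.5   43.9] toolyaw -16.77 tilt [-0.003  0.    -1.   ] F [ 0.4 -0.4 -0.2]
time: 14.52
position: [0.6146, -0.0856, 0.0535]
tool_rot: [3.107, -0.46, -0.001]
ft_force: [-0.4, -0.3, 0.7]
grip_width: 0.004
grip_force: 0.5
t 14.5167 frame TCP [ 92.8 -94.2  45.5] toolyaw -16.84 tilt [-0.001  0.001 -1.   ] F [-0.3 -0.4  0.7]
```

```bash
python3 -m handwheel '[{"x":-0.001,"y":-0.0015,"z":0,"wx":0,"wy":0,"wz":0},{"x":-0.002,"y":-0.003,"z":0,"wx":0,"wy":0,"wz":0},{"x":-0.003,"y":-0.0045,"z":0,"wx":0,"wy":0,"wz":0},{"x":-0.003,"y":-0.006,"z":0,"wx":0,"wy":0,"wz":0},{"x":-0.003,"y":-0.007,"z":0,"wx":0,"wy":0,"wz":0},{"x":-0.003,"y":-0.0072,"z":0,"wx":0,"wy":0,"wz":0},{"x":-0.003,"y":-0.0072,"z":0,"wx":0,"wy":0,"wz":0}]'; python3 -c "
from h import *
d2()"; python3 -m handwheel '[{"x":0,"y":0.006,"z":0,"wx":0,"wy":0,"wz":0},{"x":0,"y":0.02,"z":-0.03,"wx":0,"wy":0,"wz":0},{"x":0,"y":0.03,"z":-0.065,"wx":0,"wy":0,"wz":0},{"x":0,"y":0.06,"z":-0.09,"wx":0,"wy":0,"wz":0},{"x":0,"y":0.095,"z":-0.10,"wx":0,"wy":0,"wz":0},{"x":0,"y":0.13,"z":-0.11,"wx":0,"wy":0,"wz":0},{"x":0,"y":0.165,"z":-0.12,"wx":0,"wy":0,"wz":0},{"x":0,"y":0.20,"z":-0.12,"wx":0,"wy":0,"wz":0},{"x":0,"y":0.22,"z":-0.12,"wx":0,"wy":0,"wz":0},{"x":0,"y":0.22,"z":-0.12,"wx":0,"wy":0,"wz":0}]';python3 m.py c
```

```text
time: 15.1
position: [0.6139, -0.0784, 0.0533]
tool_rot: [3.107, -0.46, -0.002]
ft_force: [-3.1, -2.0, 0.9]
grip_width: 0.004
grip_force: 1.2
t 15.1 frame TCP [ 90.1 -87.5  45.3] toolyaw -16.86 tilt [-0.001  0.001 -1.   ] F [-2.4 -2.8  0.9]
time: 15.93
position: [0.5484, -0.2961, 0.1734]
tool_rot: [3.102, -0.474, 0.001]
ft_force: [-0.2, -0.6, -0.4]
grip_width: 0.005
grip_force: 0.0
t 15.9333 frame TCP [  90.3 -314.8  165.4] toolyaw -17.38 tilt [ 0.001  0.003 -1.   ] F [-0.1 -0.6 -0.4]
scene 70 115 [93.6 68.1] ang by centre 0.161 by axis -0.171
scene -70 132 [ 93.  -71.2] ang by centre 0.1 by axis -0.134
top 70 153 [90.8 70.2] ang by centre -0.012 by axis -0.009
top -70 160 [ 90.4 -68.5] ang by centre -0.105 by axis -0.017
```

View pics/top_c.png

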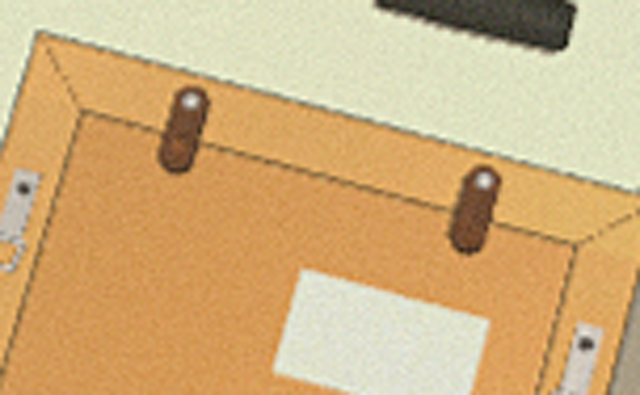

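Both buttons now point straight across the joint: the left at (183,130) at about -0.01 rad, the right at (475,210) at about -0.02. The frame's edges sit at the same pixels as before. Handing in.

```bash
python3 -c "
from bench import ctrl
print(ctrl.close_job())"
```

```text
the job is handed in; nothing more can be done
None
```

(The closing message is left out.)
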